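Take the worn wheel off the graver hone (left-hand nut)

ROBOT

A 6-joint arm with a two-finger parallel gripper is mounted at the origin on a cart in front of the work surface, level with it; the furniture and walls round the work are solid. World frame = base frame: x ahead of the robot, y to its left, z up, the work surface at z = 0. Lengths are in mm, angles in rad, forces in N, time in s.
With the tool pointing down it reaches from about 400 to 925 mm from the base axis. Payload 3.4 kg.
Tool frame: the origin (TCP) lies midway between the tips of the shut fingers; the grasp point (between the pads) lies 19 mm behind it; z points along the fingers, y is the line along which they close (so a half turn about z gives the same grasp; the last joint's range is limited). The gripper opens to 85 mm and grips with 20 to 120 N. Pads are 22 mm wide; open, the fingers measure 114 mm over their backs; the gripper's body (76 mm by 85 mm) begins 54 mm behind the grasp point. The pads swing forward as they close: fully open they stand 13 mm farther back than shut.
Start: joints at [1.127, 0.307, 1.506, -0, 1.328, -0.073], TCP at [208.381, 535.918, 231.305] pointing down, gripper open.
Joint ranges: [-3.12, 3.12], [-1.05, 2.28], [0.14, 2.33], [-1.42, 4.57], [0.1, 2.73], [-2.68, 2.68]. Speed limits (rad/s): [2.57, 2.57, 3.14, 3.14, 3.14, 3.14].

INTERFACE

Orientations are given as a unit quaternion [w, x, y, z].
In Python, from cell import robot gives the robot as it stands. Calls block until the motion is done:
- robot.reach(position, orientation): joint-space move of the TCP to a pose.
- robot.movel(position, ori=None, speed=150, threshold=None): straight line of the TCP; ori=None keeps the orientation; speed is the mean speed in mm/s. With threshold (N) it stops when the force on the tool has changed by that much, and returns True; else False.
- robot.move_j(angles): joint-space move.
- robot.grip(opening, grasp_force=None): opening from 0.0 (shut) to 1.0 (fully open); grasp_force is the grip in N (None keeps the last); returns when the fingers have stopped.
- robot.hold(seconds).
- robot.solve_ik(position, orientation): joint angles nearest the present ones, or None.
- robot.read_state(): the state.
- robot.get_image(name): name is "scene" or "side" or "wrist"; returns the picture (420x560x3 uint8, red, green, blue); there is no depth.
- robot.camera_info(name): a dict with "camera_matrix" (3x3 intrinsics, pixels), "position" and "orientation" of the camera in the world; the wrist camera has in their place "hand_eye" (4x4, takes a point from camera to tool coordinates, whose origin is the TCP and whose axes are the flange's). Camera axes: x right, y down, z forward; pixel columns grow to the right and rows downward; lengths in mm; the calibration is good to about 2 mm. A picture is of the moment at which its call begins: read the wrist's pose just before it. camera_info takes no time and is no camera call.
A pose or a line that the arm cannot do raises robot.Unreachable and nothing moves.
- robot.hand_in(): hands the job in; it is judged then, once.
The state is a dict: "time_s": time; "joints": joint angles; "qvel": joint speeds; "tau": joint torques, N m; "eef_pos": TCP position; "orientation": TCP orientation; "wrist_force": force on the tool from outside, world axes, zero at the start; "wrist_torque": the same for the moment, N m; "finger_gap": opening from 0.0 (shut) to 1.0 (fully open); "finger_force": force on a finger pad.
Only numpy, scipy, OpenCV 4.12 (cv2) and the standard library are available. Lean on these libraries where they do the work, as an engineer would, in place of code of your own. Each camera call takes 0.05 s, during which the arm holds its last target. There are 200 camera calls.

TASK

The grinding wheel on the graver hone is worn: take it off. Its hex nut has a left-hand thread, so back it off clockwise (it stays on the spindle) until the slotted washer under it can be lifted out of the hub's recess, without forcing it against the nut, and drawn out sideways by its tongue; lay the washer flat in the narrow bay of the wooden tray. Then lift the wheel off over the nut and set it down gently, hub up, flat in the tray's square bay, and do not push the other things on the bench about.

Things in the scene. Friction and masses are not known exactly. Their poses are not given: they have to be found in the camera images.
- hone: grey housing 130 x 150 x 50 mm of a bench hone for gravers, fixed to the bench, dial and switch on its front. Origin at the centre of its underside, z up, x to its back. The upright spindle on its z axis is locked, 12 mm thick, with a left-hand thread, and ends 120 mm above the bench
- nut (a joint): angle (rad) by which the nut is backed off. 0 = hard tight; grows as it turns CLOCKWISE seen from above (left-hand thread) and climbs 6 mm a turn; counter-clockwise only tightens it. Starts at 0.05 to 1; a clip stops it, still on the spindle, at 8.8 (8.4 mm up). The washer comes out once it has climbed 5 mm (5.3 rad). Stiff (0.15 N m), stays where left
- nut_top (a point): centre of the top face of the nut, z up; turns and climbs with it. Dark steel hex nut, notched round its corners (left-hand mark), 24 mm tall, 22 mm across flats, 25.4 over corners; flats face its x axis and every 60 deg from it. At joint value 0 its top is 105 mm, its underside 81 mm above the bench. Fingertips below 88 mm would strike the washer's tongue
- wheel: loose grinding wheel, 0.22 kg, on the spindle's flange: disc 90 mm diameter, 8 mm thick; on it a hub 52 mm diameter, 14 mm high, to be gripped across from above. Origin at the centre of its underside (58 mm above the bench at the start), z up. Through bore 32 mm, passes over the nut; the hub's mouth is a recess 42 mm wide, 4 mm deep, in which the washer lies
- washer: loose steel slotted washer (C-washer) in the hub's recess under the nut: 40 mm diameter, 5 mm thick, slot 14 mm wide open to its -x. Origin at the centre of its underside (76 mm above the bench at the start), z up; its tongue points to +x, over the hub's rim. To come out it is lifted by over 4 mm, without jamming under the nut, and drawn about 45 mm towards +x
- tongue (a point): centre of the top face of the grip block at the end of the washer's tongue, 38 mm from the washer's origin, 10 mm above its underside; axes as the washer's. The block is 16 mm long (x), 10 mm wide (y), 10 mm tall; under it are 10 mm of free room to the wheel's disc
- tray: open wooden tray 122 (x) x 191 (y) mm, fixed to the bench, floor 5 mm thick lined with felt, walls 13 mm high. Origin at the centre of its underside
- wheel_bay (a point): centre of the floor of the tray's square bay, 112 x 112 mm inside, z up, axes as the tray's
- washer_bay (a point): centre of the floor of the tray's narrow bay, 112 mm (x) by 64 mm (y) inside, z up, axes as the tray's; the washer with its tongue (66 mm) fits along x
- tweezers: bystander: steel tweezers, 151 mm long, lying between hone and tray
- oil_bottle: bystander: oil bottle, 36 mm diameter, 92 mm tall, behind the work
- flux_jar: bystander: lidded jar, 54 mm diameter, 58 mm tall, behind the work
- brass_block: bystander: brass block 30 x 50 x 20 mm, to the left of the work
- screwdriver: bystander: small screwdriver, 112 mm long, in front of the work
Things that resemble listed ones, but are neither listed nor needed, are in the scene too. What is shaped like the wheel but green is not meant.

How it is judged (in metres and radians):
On the way, in this order (a step that is already met when the one before it is completed fails the run):
1. the nut is backed off clockwise, by half a turn or more (value of joint nut above 3 rad), for 0.1 s.
2. the washer is out and lies flat in the tray's narrow bay, while the wheel still sits on the spindle (x of washer in the frame of washer_bay between -0.04 and 0.04 m and y of washer in the frame of washer_bay between -0.02 and 0.02 m and z of washer in the frame of washer_bay between -0.006 and 0.006 m and angle between washer's own z axis and vertical below 0.15 rad and horizontal distance between wheel and hone below 0.02 m), for 0.2 s.
3. the wheel lies flat, hub up, in the tray's square bay (x of wheel in the frame of wheel_bay between -0.02 and 0.02 m and y of wheel in the frame of wheel_bay between -0.02 and 0.02 m and z of wheel in the frame of wheel_bay between -0.004 and 0.004 m and angle between wheel's own z axis and vertical below 0.08 rad), for 0.2 s.
At the end, for the whole second after the job is handed in: Washer flat (8 deg) on the floor of the narrow bay, wheel flat (4 deg), hub up, on the floor of the square bay, both at rest; the nut still on the spindle, backed off by 3 rad or more (all of step 3 and value of joint nut above 3 rad and x of washer in the frame of washer_bay between -0.04 and 0.04 m and y of washer in the frame of washer_bay between -0.02 and 0.02 m and z of washer in the frame of washer_bay between -0.006 and 0.006 m and angle between washer's own z axis and vertical below 0.15 rad and linear speed of each of wheel, washer below 0.02 m/s); the robot touches nothing.
It fails at once if the washer is forced against the nut or the spindle (more than 30 N) (contact force between washer and hone above 30 N).
It fails at once if the wheel is dropped or banged into the tray (faster than 0.5 m/s over it) (horizontal distance between wheel and wheel_bay below 0.06 m and z of wheel in the frame of wheel_bay below 0.03 m and linear speed of wheel above 0.5 m/s).
It fails at once if another thing on the bench is pushed by more than 25 mm (distance of any of tweezers, oil_bottle, flux_jar, brass_block, screwdriver from where it was at the start of the episode above 0.025 m).
It also fails if it takes over 72 s, if anything falls off the work surface, if the arm or the gripper's body presses on something with over 40 N, if the wrist force passes 120 N, or if a joint passes its speed limit or range.

## Working session

There is one attempt and no reset: what is moved stays moved. The work goes in short steps, each a Python script; the robot and the scene stay as the last script left them, time stands still between calls to the robot, and variables do not carry over. Pictures are saved under pics/ and viewed, at most 10 in all, crops included, and the job is handed in when it is done.

```bash
ls; mkdir -p pics; python3 - <<'E'
from cell import robot
import cv2,numpy as np
for n in ("scene","side","wrist"):
    cv2.imwrite(f"pics/{n}0.png",robot.get_image(n)[:,:,::-1])
    print(n,robot.camera_info(n))
s=robot.read_state();print(s)
a=cv2.imread("pics/scene0.png");
E
```

```text
pics
scene {'camera_matrix': array([[416.15057273,   0.        , 277.67073563],
       [  0.        , 416.15057273, 211.62559323],
       [  0.        ,   0.        ,   1.        ]]), 'position': array([  54.78693377, -834.3938584 , 1119.05006159]), 'orientation': array([-0.37715466,  0.89576547, -0.21816563,  0.0881042 ])}
side {'camera_matrix': array([[485.82172885,   0.        , 276.42194485],
       [  0.        , 485.82172885, 208.17464758],
       [  0.        ,   0.        ,   1.        ]]), 'position': array([-230.35495038, -812.65555808,  856.8106994 ]), 'orientation': array([-0.44675664,  0.83070618, -0.28598964,  0.16895468])}
wrist {'camera_matrix': array([[292.0476107 ,   0.        , 275.08652446],
       [  0.        , 292.0476107 , 212.95794149],
       [  0.        ,   0.        ,   1.        ]]), 'hand_eye': array([[ 4.13079856e-04, -9.59066644e-01, -2.83180159e-01,
         7.35931419e+01],
       [ 9.99999361e-01,  6.94242469e-04, -8.92524401e-04,
         4.03404952e-01],
       [ 1.05258607e-03, -2.83179610e-01,  9.59066317e-01,
        -1.41359914e+02],
       [ 0.00000000e+00,  0.00000000e+00,  0.00000000e+00,
         1.00000000e+00]])}
{'time_s': 0.15, 'joints': array([ 1.12646993e+00,  3.07405883e-01,  1.50737150e+00, -1.11193974e-05,
        1.32845190e+00, -7.34937391e-02]), 'qvel': array([-0.00045377, -0.00236207, -0.0048427 ,  0.00083661,  0.00087225,
        0.00022759]), 'tau': array([ 5.27663178e-04, -4.57974672e+01, -2.52221417e+01, -3.32419841e-04,
        8.48344906e-03, -2.44622004e-05]), 'eef_pos': array([208.16123475, 535.40764021, 230.59066189]), 'orientation': array([-2.04295256e-04,  1.84354367e-01,  9.82859501e-01, -7.92424524e-04]), 'wrist_force': array([0.52761408, 0.12883122, 0.13657141]), 'wrist_torque': array([0.01534867, 0.0467456 , 0.03594898]), 'finger_force': 0.0, 'finger_gap': 1.0007600734172823}
```

View pics/scene0.png

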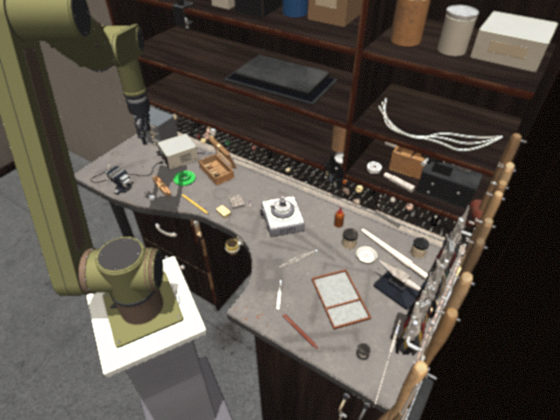

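View pics/side0.png

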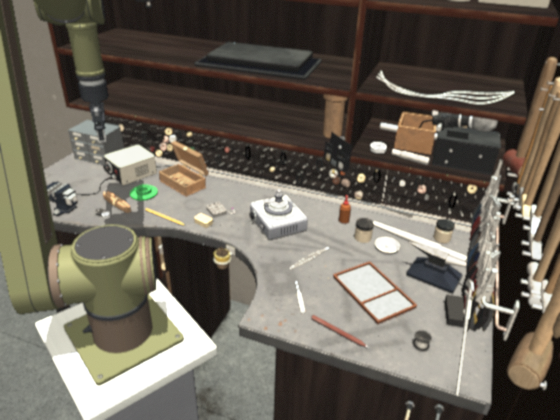

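The scene view shows the hone with the grey wheel at (283,210), the tray at (341,299), tweezers at (298,258), the screwdriver at (279,294), the bottle at (339,218) and a jar at (350,237). In the side view the hone is at (278,213) and the tray at (374,290).

Possible mix-ups:
- **Wheel:** the grey one on the hone at (283,208), or the green one at (185,178). I choose the grey one, on the housing with the spindle.
- **Flux jar:** (350,237) or (420,245).
- **Tray:** the two-bay one at (341,299), or the wooden box at (217,168).

Next I take a close look from the wrist camera.

```bash
cat > h.py <<'E'
from cell import robot
import cv2,numpy as np
from scipy.spatial.transform import Rotation as R
from scipy.optimize import least_squares
def rot(q): return R.from_quat(np.asarray(q)[[1,2,3,0]]).as_matrix()
def quat(M):
    q=R.from_matrix(M).as_quat(); return q[[3,0,1,2]]
def down(yaw):  # tool z down, tool x axis at yaw in the world
    c,s=np.cos(yaw),np.sin(yaw)
    return quat(np.array([[c,s,0],[s,-c,0],[0,0,-1.]]))
def campose(n,s=None):
    i=robot.camera_info(n);K=i["camera_matrix"]
    if n!="wrist": return K,rot(i["orientation"]),np.array(i["position"])
    Rt=rot(s["orientation"]);H=i["hand_eye"]
    return K,Rt@H[:3,:3],Rt@H[:3,3]+s["eef_pos"]
def plane(c,px,z):
    K,Rc,p=c; d=(Rc@np.linalg.solve(K,np.c_[np.atleast_2d(px),np.ones(len(np.atleast_2d(px)))].T)).T
    return p+d*((z-p[2])/d[:,2:])
def proj(c,X):
    K,Rc,p=c; u=(np.atleast_2d(X)-p)@Rc@K.T; return u[:,:2]/u[:,2:]
def tri(cs,pxs):
    A=[];b=[]
    for c,px in zip(cs,pxs):
        d=c[1]@np.linalg.solve(c[0],[*px,1]);d/=np.linalg.norm(d);P=np.eye(3)-np.outer(d,d);A.append(P);b.append(P@c[2])
    A=np.vstack(A);b=np.hstack(b);x=np.linalg.lstsq(A,b,rcond=None)[0];return x,np.linalg.norm(A@x-b)
def snap(name,n="wrist"):
    s=robot.read_state();im=robot.get_image(n)[:,:,::-1].copy();cv2.imwrite(f"pics/{name}.png",im)
    return im,campose(n,s)
E
python3 - <<'E'
from h import *
a,b=campose("scene"),campose("side")
np.set_printoptions(precision=1,suppress=True)
print("nut",tri([a,b],[(283,200),(279,196)]))
print("tray",[plane(a,p,0)[0] for p in [(313,279),(349,271),(370,318),(334,327)]])
print("tray s",[plane(b,p,0)[0] for p in [(334,289),(366,264),(415,303),(380,322)]])
print("others z0",plane(a,[(279,294),(298,258),(339,225),(350,245),(224,211)],0))
for x in [(600,0)]:
  for z in (300,350): print(z, robot.solve_ik([550,0,z],down(0)))
E
```

```text
nut (array([572.8, 144.7,  91.7]), np.float64(0.9368904094685463))
tray [array([ 528.3, -151.6,    0. ]), array([ 652. , -178.9,    0. ]), array([ 607.7, -356.9,    0. ]), array([ 494.1, -332.2,    0. ])]
tray s [array([ 493.4, -184.6,    0. ]), array([ 636.2, -165.6,    0. ]), array([ 620.3, -345.7,    0. ]), array([ 500., -335.,    0.])]
others z0 [[ 402.  -152.1    0. ]
 [ 527.9  -51.3    0. ]
 [ 739.6   15.7    0. ]
 [ 720.2  -84.8    0. ]
 [ 388.6  283.2    0. ]]
300 [-0.1  0.2  1.4 -0.   1.5  1.5]
350 [-0.1  0.2  1.4 -0.   1.6  1.5]
```

```bash
python3 - <<'E'
import cv2
im=cv2.imread("pics/scene0.png");im2=cv2.imread("pics/side0.png")
f=lambda i,x0,x1,y0,y1:cv2.resize(i[y0:y1,x0:x1],(400,450),interpolation=cv2.INTER_CUBIC)
cv2.imwrite("pics/crop0.png",cv2.hconcat([f(im,240,400,170,350),f(im2,240,400,170,350)]))
E
```

```text
(no output)
```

View pics/crop0.png

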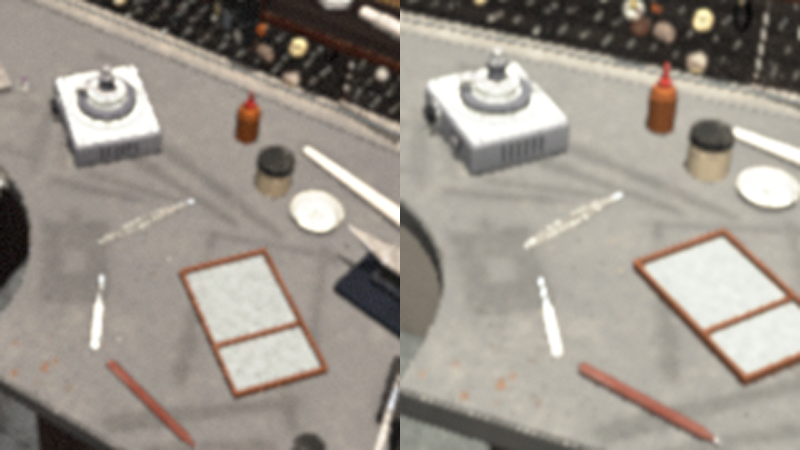

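The crop confirms the choice. The hone carries a grey wheel, nut and spindle. The tray's square bay is the +y end (nearer the hone) and the narrow bay the −y end. Now I take wrist views from opposite sides.

```bash
python3 - <<'E'
from h import *
import pickle
np.set_printoptions(precision=2,suppress=True)
C={}
for n,p,y in [("h1",[573,145,240],np.pi+.25),("h2",[573,145,240],.25),("t2",[565,-260,240],-.4),("t1",[565,-260,240],np.pi-.4)]:
    robot.reach(p,down(y)); robot.hold(.2); _,C[n]=snap(n); s=robot.read_state(); print(n,s["time_s"],s["joints"],s["eef_pos"])
pickle.dump(C,open("C.pkl","wb"))
E
python3 - <<'E'
import cv2
f=lambda n:cv2.imread(f"pics/{n}.png")
cv2.imwrite("pics/hc.png",cv2.resize(cv2.hconcat([f("h1")[60:360,120:440],f("h2")[60:360,120:440]]),(800,375)))
E
```

```text
h1 2.3333 [ 0.18  0.32  1.46  0.    1.36 -1.64] [572.76 145.72 240.04]
h2 5.2333 [ 0.18  0.32  1.46 -0.    1.36  1.5 ] [573.02 145.01 240.01]
t2 6.9833 [-0.5   0.37  1.39  0.    1.38  1.47] [ 565.4  -258.9   240.06]
t1 9.8833 [-0.5   0.37  1.39  0.    1.38 -1.67] [ 565.02 -259.96  240.01]
```

View pics/hc.png

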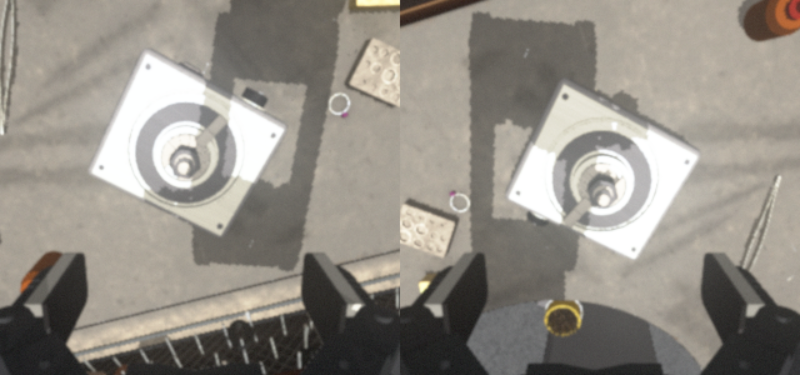

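View pics/t1.png

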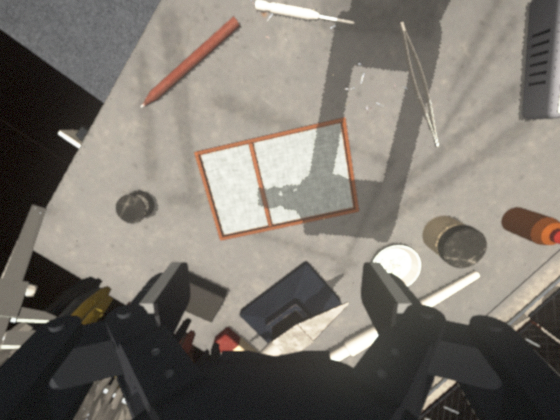

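The hone wrist views show the nut at (184,158) in the left crop and (603,190) in the right, with the tongue pointing up-right in the first and down-left in the second. In t1 the tray's outer corners are at (198,153), (344,120), (357,209) and (221,238), and the divider runs from (251,143) to (270,225). Next I fit the tray and take close, higher-resolution views of the nut.

```bash
python3 - <<'E'
from h import *
import pickle
np.set_printoptions(precision=2,suppress=True)
C=pickle.load(open("C.pkl","rb"))
# tray segmentation: reddish wood mask -> outer quad
def quad(n):
    im=cv2.imread(f"pics/{n}.png").astype(int);b,g,r=im[...,0],im[...,1],im[...,2]
    m=((r-b>45)&(r>70)).astype(np.uint8)
    m=cv2.morphologyEx(m,cv2.MORPH_CLOSE,np.ones((3,3)))
    cs,_=cv2.findContours(m,cv2.RETR_EXTERNAL,cv2.CHAIN_APPROX_NONE)
    c=max(cs,key=lambda c:cv2.contourArea(c) if cv2.contourArea(c)<25000 else 0)
    return c[:,0].astype(float)
for n in ("t1","t2"):
    c=quad(n);X=plane(C[n],c,13)[:,:2]
    r=cv2.minAreaRect(X.astype(np.float32)); print(n,len(c),r)
    b=np.array(cv2.boxPoints(r)); print(b.tolist())
h1c=lambda u,v,o=0:((u-o)/2.5+120,v/2.5+60)
p1,p2=h1c(184,158),h1c(603,190,400)
print("nut",tri([C["h1"],C["h2"]],[p1,p2]))
x=tri([C["h1"],C["h2"]],[p1,p2])[0]
t1,t2=h1c(223,114),h1c(570,224,400)
t=tri([C["h1"],C["h2"]],[t1,t2]);print("tongue",t)
p=[571,146];
for n,y in [("n1",np.pi+.25),("n2",.25)]:
    robot.reach([*x[:2],175],down(y));robot.hold(.2);_,C[n]=snap(n);print(n,proj(C[n],[*x[:2],105]))
pickle.dump(C,open("C.pkl","wb"))
ims=[]
for n in ("n1","n2"):
    u,v=proj(C[n],[*x[:2],90])[0].astype(int)
    print(n,u-60,v-60); ims.append(cv2.resize(cv2.imread(f"pics/{n}.png")[v-60:v+60,u-60:u+60],(400,400),interpolation=cv2.INTER_CUBIC))
cv2.imwrite("pics/nc.png",cv2.hconcat(ims))
E
```

```text
t1 469 ((561.5226440429688, -253.9517364501953), (190.5263671875, 121.65950775146484), 79.64313507080078)
[[484.5577087402344, -336.7269287109375], [604.2350463867188, -358.59869384765625], [638.487548828125, -171.17654418945312], [518.8102416992188, -149.30477905273438]]
t2 465 ((562.4724731445312, -254.28048706054688), (190.34835815429688, 121.75885009765625), 79.58280944824219)
[[485.38763427734375, -336.8780517578125], [605.1395874023438, -358.893798828125], [639.5573120117188, -171.68292236328125], [519.8053588867188, -149.66717529296875]]
nut (array([571.43, 146.41, 368.43]), np.float64(102.07947551999347))
tongue (array([570.92, 147.59, 374.7 ]), np.float64(101.92805442756358))
n1 [[275.23 226.07]]
n2 [[276.43 223.65]]
n1 215 160
n2 216 157
```

View pics/nc.png

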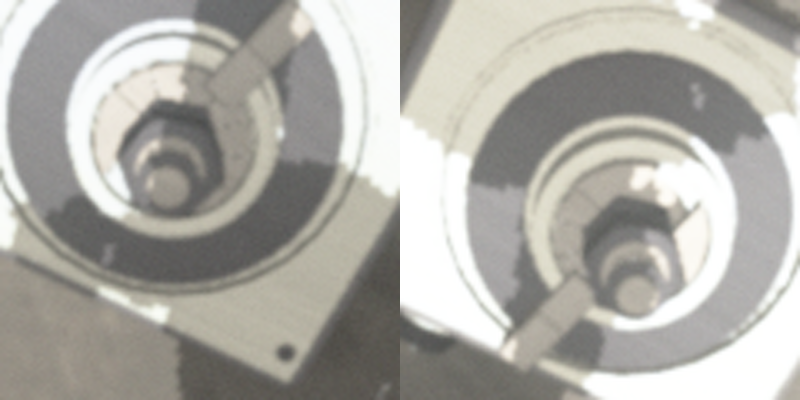

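In the nut close-up the spindle top is at (168,185) on the left and (236,292) on the right, and the tongue tip is at (300,20) and (115,350). My earlier triangulation used the wrong crop scale. I now fit a projected model to the edges and check the overlay.

```bash
cat > fit.py <<'E'
from h import *
import pickle
np.set_printoptions(precision=2,suppress=True)
C=pickle.load(open("C.pkl","rb"))
N=("n1","n2"); off={"n1":(215,160),"n2":(216,157)}
px=lambda n,u,v:(off[n][0]+u/3.3333,off[n][1]+v/3.3333)
sp=tri([C[n] for n in N],[px("n1",168,185),px("n2",236,292)]);print("spindle",sp)
tg=tri([C[n] for n in N],[px("n1",300,20),px("n2",115,350)]);print("tongue end",tg)
G={}
for n in N:
    g=cv2.GaussianBlur(cv2.imread(f"pics/{n}.png"),(0,0),1.).astype(np.float32)
    G[n]=np.abs(np.stack([cv2.Sobel(g,cv2.CV_32F,1,0),cv2.Sobel(g,cv2.CV_32F,0,1)],-1)).max(2),np.stack([cv2.Sobel(g,cv2.CV_32F,1,0),cv2.Sobel(g,cv2.CV_32F,0,1)],-1)
def contour(n,P):
    u=proj(C[n],P);d=np.gradient(u,axis=0);nn=np.c_[-d[:,1],d[:,0]];nn/=np.linalg.norm(nn,axis=1)[:,None]+1e-9
    s=[cv2.remap(np.ascontiguousarray(G[n][1][...,i,:]) if 0 else np.ascontiguousarray(G[n][1][:,:,k,i] if 0 else G[n][1].reshape(420,560,3,2)[:,:,k,i]),u[:,:1].astype(np.float32),u[:,1:].astype(np.float32),cv2.INTER_LINEAR)[:,0]*nn[:,i] for k in [1] for i in (0,1)]
    return np.minimum(np.abs(s[0]+s[1]),150).mean()
th=np.linspace(0,2*np.pi,121)
circ=lambda x,y,z,r:np.c_[x+r*np.cos(th),y+r*np.sin(th),np.full(121,z)]
def hexa(x,y,z,a):
    k=a+np.pi/6+np.arange(7)*np.pi/3;v=np.c_[x+12.7*np.cos(k),y+12.7*np.sin(k),np.full(7,z)]
    return np.vstack([np.linspace(v[i],v[i+1],15) for i in range(6)])
def tongue(x,y,a,z=86):
    q=np.array([[30,-5],[46,-5],[46,5],[30,5]]);c,s=np.cos(a),np.sin(a);w=q@np.array([[c,s],[-s,c]])+[x,y]
    w=np.c_[w,np.full(4,z)];return np.vstack([np.linspace(w[i],w[i+1],15) for i in range(3)])
if __name__=="__main__":
    x0=sp[0][:2]
    r=np.arange(-7,7.1,.25)
    for ns in (N[:1],N[1:],N):
        b=max(((sum(contour(n,circ(x0[0]+i,x0[1]+j,z,rr)) for n in ns for z,rr in [(66,45),(80,26),(80,21)]),x0[0]+i,x0[1]+j) for i in r for j in r));print(ns,b)
    x,y=b[1:]
    a0=np.arctan2(*(tg[0][:2]-[x,y])[::-1])
    bt=max((sum(contour(n,tongue(x,y,a)) for n in N),a) for a in a0+np.arange(-.4,.4,.01));print("tongue",a0,bt)
    for ns in (N[:1],N[1:],N):
        bn=sorted(((sum(contour(n,hexa(x,y,z,a)) for n in ns),z,np.degrees(a)) for z in np.arange(104,107.6,.5) for a in np.radians(np.arange(0,60,1.5))),reverse=True)[:3];print("nut",ns,np.array(bn))
    ims=[]
    for n in N:
        o=off[n];im=cv2.resize(cv2.imread(f"pics/{n}.png")[o[1]:o[1]+120,o[0]:o[0]+120],(400,400),interpolation=cv2.INTER_CUBIC)
        for P,c in [(circ(x,y,66,45),(0,0,255)),(circ(x,y,80,26),(0,255,0)),(circ(x,y,80,21),(255,0,0)),(circ(x,y,120,6),(0,255,255)),(hexa(x,y,bn[0][1],np.radians(bn[0][2])),(255,0,255)),(tongue(x,y,bt[1]),(0,128,255))]:
            cv2.polylines(im,[((proj(C[n],P)-o)*3.3333).astype(int)],False,c,1)
        ims.append(im)
    cv2.imwrite("pics/ov.png",cv2.hconcat(ims))
E
sed -i 's/^    s=\[cv2.remap.*$/    s=[cv2.remap(np.ascontiguousarray(G[n][1][:,:,1,i]),u[:,:1].astype(np.float32),u[:,1:].astype(np.float32),cv2.INTER_LINEAR)[:,0]*nn[:,i] for i in (0,1)]/; s/G\[n\]=np.abs.*max(2),np/G[n]=None,np/' fit.py
python3 fit.py
```

```text
spindle (array([561.46, 136.33, 117.13]), np.float64(0.41652174433337263))
tongue end (array([524.12, 158.22,  83.12]), np.float64(0.8235569873855352))
('n1',) (np.float64(328.4962386411169), np.float64(560.9583157517077), np.float64(136.33349391504203))
('n2',) (np.float64(325.3095722832984), np.float64(561.4583157517077), np.float64(136.33349391504203))
('n1', 'n2') (np.float64(651.1372719539265), np.float64(561.2083157517077), np.float64(136.33349391504203))
tongue 2.608607356125765 (np.float64(155.822569229302), np.float64(2.6386073561257652))
nut ('n1',) [[ 98.45 105.5   57.  ]
 [ 98.44 105.5   58.5 ]
 [ 98.17 106.    58.5 ]]
nut ('n2',) [[109.38 104.    55.5 ]
 [109.16 104.    57.  ]
 [109.12 104.    58.5 ]]
nut ('n1', 'n2') [[203.39 104.    57.  ]
 [203.27 104.    58.5 ]
 [203.16 104.5   57.  ]]
```

View pics/ov.png

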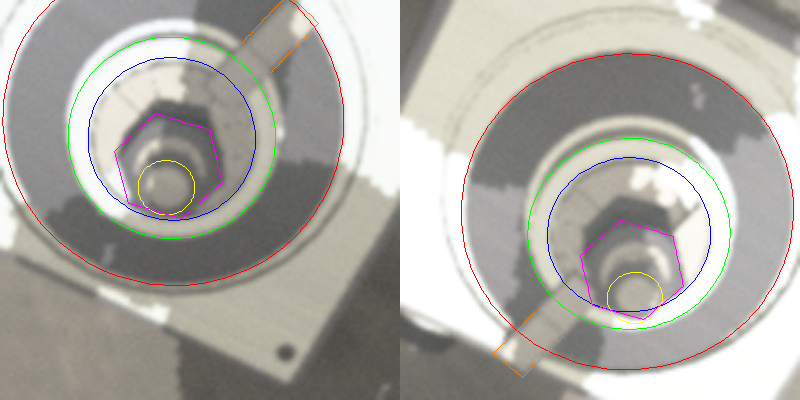

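The model fits: the axis is at (561.2,136.3), both views agree, and the tongue points along 151°. The nut's flat normals are at −3° + 60k. The tray centre is (562.0,−254.1) with its long axis at 79.6°. Now I back the nut off in two strokes, climbing with it.

```bash
cat >> h.py <<'E'
CX,CY,TA=561.2,136.3,2.639
def jpose(p,yaw):
    q=np.array(robot.solve_ik(p,down(yaw)));q[5]=np.pi/2+q[0]-yaw;return q
def st(m=""):
    s=robot.read_state();print(m,"t%.1f"%s["time_s"],"gap%.3f"%s["finger_gap"],"ff%.1f"%s["finger_force"],np.round(s["eef_pos"],1),"F",np.round(s["wrist_force"],1),"T",np.round(s["wrist_torque"],2),"j6 %.2f"%s["joints"][5],flush=True);return s
E
python3 - <<'E'
from h import *
y0=np.radians(207)
st("0");robot.grip(.5,60)
robot.move_j(jpose([CX,CY,150],y0));st("above")
print(robot.movel([CX,CY,89],down(y0),speed=80,threshold=8));st("down")
robot.grip(0.,60);s=st("grip")
th=0
for k in (1.1,2.2,3.3,4.4):
    robot.move_j(jpose([CX,CY,89+k*6/(2*np.pi)],y0-k));st(f"k{k}")
robot.grip(.5);st("open")
E
```

```text
0 t14.6 gap1.001 ff0.0 [571.4 146.4 175. ] F [-0.   0.1 -0.3] T [ 0.01 -0.03  0.03] j6 1.50
above t17.9 gap0.496 ff0.0 [561.2 136.3 150. ] F [-0.2  0.3 -0.3] T [-0.01 -0.04 -0.01] j6 -1.88
False
down t18.8 gap0.501 ff0.0 [561.7 136.4  89.3] F [-1.  -0.1  0.8] T [0.   0.02 0.04] j6 -1.88
grip t19.1 gap0.242 ff58.9 [562.3 135.5  90.1] F [-0.4 -3.4  4.8] T [-0.73 -0.13  0.14] j6 -1.88
k1.1 t20.1 gap0.241 ff59.0 [562.4 135.9  91.1] F [ 1.3 -3.6  5.7] T [-0.62 -0.13  0.1 ] j6 -0.78
k2.2 t21.2 gap0.236 ff59.0 [562.8 136.   92.2] F [ 2.3 -3.9  6. ] T [-0.63 -0.29  0.03] j6 0.32
k3.3 t22.2 gap0.237 ff59.0 [563.  135.7  93.2] F [ 2.5 -4.1  4.7] T [-0.97 -0.41  0.11] j6 1.42
k4.4 t23.2 gap0.235 ff59.1 [562.9 135.3  94.3] F [ 1.8 -5.7  5.6] T [-0.97 -0.23  0.08] j6 2.52
open t23.6 gap0.497 ff0.0 [560.5 136.7  92.8] F [-1.  -0.   0.6] T [-0.09 -0.02 -0.04] j6 2.52
```

The nut turned 4.4 rad, with the gap steady on the flats (0.24). Now I regrip half a turn back for the second stroke.

```bash
sed -i 's/^CX,CY,TA=.*/CX,CY,TA=562.0,135.9,2.639/' h.py; python3 - <<'E'
from h import *
y0=np.radians(207)-4.4+np.pi; z=89+4.4*6/(2*np.pi)
robot.move_j(jpose([CX,CY,z],y0));st("back")
robot.grip(0.,60);st("grip")
for k in (1.3,2.5):
    robot.move_j(jpose([CX,CY,z+k*6/(2*np.pi)],y0-k));st(f"k{k}")
robot.grip(.5);st("open")
robot.movel([CX,CY,165],speed=200)
# look at the state of nut and washer from two opposite views
import pickle
C=pickle.load(open("C.pkl","rb"))
for n,y in [("m2",TA-np.pi/2),("m1",TA+np.pi/2)]:
    robot.move_j(jpose([CX,CY,190],y));robot.hold(.15);_,C[n]=snap(n);st(n)
pickle.dump(C,open("C.pkl","wb"))
ims=[]
for n in ("m1","m2"):
    u,v=proj(C[n],[CX,CY,90])[0].astype(int);print(u,v);im=cv2.imread(f"pics/{n}.png")[v-60:v+60,u-60:u+60]
    im=cv2.resize(im,(400,400),interpolation=cv2.INTER_CUBIC);ims.append(im)
cv2.imwrite("pics/mc.png",cv2.hconcat(ims))
E
```

```text
back t26.2 gap0.502 ff0.0 [562.  135.9  93.2] F [0.1 0.5 0.9] T [0.02 0.03 0.01] j6 -0.62
grip t26.5 gap0.236 ff58.7 [562.1 136.   93.5] F [-0.6  0.9  2.3] T [0.1  0.07 0.13] j6 -0.62
k1.3 t27.7 gap0.237 ff58.6 [563.  136.2  94.8] F [1.9 1.2 1.3] T [ 0.27 -0.42  0.07] j6 0.68
k2.5 t28.8 gap0.241 ff58.6 [563.3 135.5  95.9] F [ 4.7 -0.9  0.6] T [-0.28 -0.88  0.09] j6 1.88
open t29.2 gap0.504 ff0.0 [560.6 135.9  95. ] F [-0.4  0.2  0.1] T [-0.04  0.02  0.01] j6 1.88
m2 t31.0 gap0.499 ff0.0 [561.8 135.9 189.6] F [ 0.2  0.7 -1.2] T [ 0.04 -0.04  0.01] j6 0.67
m1 t33.8 gap0.498 ff0.0 [562.  135.9 190. ] F [0.1 0.2 0.3] T [ 0.03 -0.02 -0.03] j6 -2.47
273 213
277 213
```

View pics/mc.png

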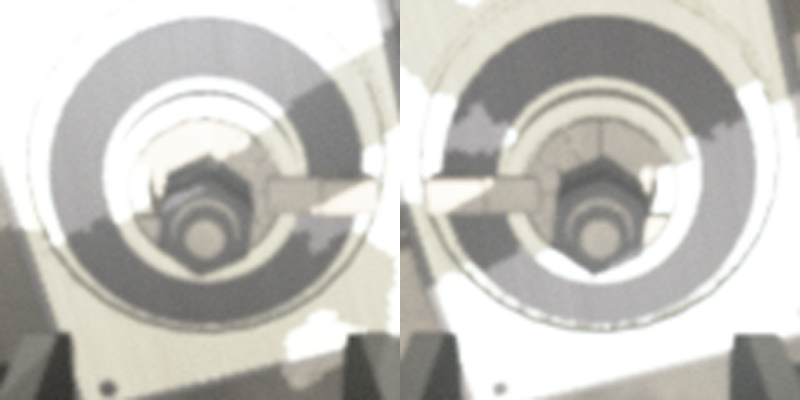

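The tongue is horizontal in both views, so its direction is right. The nut stands clear of the washer, and the spindle is at (207,240) and (199,240) in the crop. Before grasping I refine the centre offline, which costs no robot time.

```bash
python3 - <<'E'
import fit
from fit import *
C=pickle.load(open("C.pkl","rb"));fit.C=C
for n in ("m1","m2"):
    g=cv2.GaussianBlur(cv2.imread(f"pics/{n}.png"),(0,0),1.).astype(np.float32)
    G[n]=None,np.stack([cv2.Sobel(g,cv2.CV_32F,1,0),cv2.Sobel(g,cv2.CV_32F,0,1)],-1)
o={"m1":(213,153),"m2":(217,153)};pp=lambda n,u,v:(o[n][0]+u/3.3333,o[n][1]+v/3.3333)
print(tri([C["m1"],C["m2"]],[pp("m1",207,240),pp("m2",199,240)]))
r=np.arange(-4,4.1,.25)
for ns in (("m1",),("m2",),("m1","m2")):
    print(max((sum(contour(n,circ(562+i,136+j,z,rr)) for n in ns for z,rr in [(66,45),(80,26),(80,21)]),562+i,136+j) for i in r for j in r))
from h import TA
t=np.array([np.cos(TA),np.sin(TA)]);w=np.array([-t[1],t[0]])
for n,a,b in (("m1",(310,195),(370,195)),("m2",(110,194),(40,194))):
    print(n,[(x[:2]-[561.7,135.9])@np.c_[t,w] for x in plane(C[n],[pp(n,*a),pp(n,*b)],85)])
E
```

```text
spindle (array([561.46, 136.33, 117.13]), np.float64(0.41652174433337263))
tongue end (array([524.12, 158.22,  83.12]), np.float64(0.8235569873855352))
(array([561.04, 136.36, 119.99]), np.float64(0.7193323733561755))
(np.float64(296.5617268690861), np.float64(561.0), np.float64(136.25))
(np.float64(323.02418252282484), np.float64(561.25), np.float64(136.25))
(np.float64(619.519526004459), np.float64(561.25), np.float64(136.25))
m1 [array([28.48,  0.53]), array([44.29,  0.53])]
m2 [array([23.57, -0.84]), array([41.98, -0.83])]
```

```bash
sed -i 's/^CX,CY,TA=.*/CX,CY,TA=561.4,136.2,2.639/' h.py; python3 - <<'E'
from h import *
t=np.array([np.cos(TA),np.sin(TA)]);g=np.array([CX,CY])+41*t
robot.grip(.35,60)
robot.move_j(jpose([*g,130],TA))
print(robot.movel([*g,75],speed=90,threshold=8));st("at")
robot.grip(0.,60);s=st("grip")
zb=s["eef_pos"][2]
if s["finger_gap"]<.05: raise SystemExit("missed")
a=robot.movel([*g,zb+5.3],speed=20,threshold=10);s=st(f"lift {a}")
print("rise",s["eef_pos"][2]-zb)
E
```

```text
False
at t36.3 gap0.345 ff0.0 [525.8 156.   75.2] F [ 0.3  0.6 -0.9] T [-0.01 -0.01  0.01] j6 -0.86
grip t36.6 gap0.087 ff60.4 [526.1 156.1  75.7] F [0.6 0.2 1.3] T [ 0.04 -0.06  0.06] j6 -0.86
lift False t37.1 gap0.090 ff60.1 [525.4 155.9  81.1] F [ 0.5  0.4 -0.2] T [-0.04  0.   -0.01] j6 -0.86
rise 5.3469230774094285
```

Gripped, and lifted 5.3 mm with no contact force. Next I draw it out and place it.

```bash
python3 - <<'E'
from h import *
t=np.array([np.cos(TA),np.sin(TA)]);g=np.array([CX,CY])+41*t
zb=75.7
a=robot.movel([*(g+50*t),zb+5.3],speed=70,threshold=8);st(f"drawn {a}")
if a: raise SystemExit
robot.movel([*(g+50*t),130],speed=150)
W=2.961;w=np.array([np.cos(W),np.sin(W)]);d=np.array([551.4,-311.6])+28*w
robot.move_j(jpose([*d,110],W));st("over")
robot.movel([*d,25],speed=120)
a=robot.movel([*d,zb-71+.3],speed=30,threshold=5);st(f"down {a}")
robot.grip(.3);st("rel")
robot.movel([*d,130],speed=150)
_,c=snap("w1")
im=cv2.imread("pics/w1.png")
for k,p in (("bay",[551.4,-311.6,5]),("wash",[*(d-41*w),10]),("block",[*(d-3*w),15])): print(k,proj(c,p))
st("end")
E
```

```text
drawn False t37.9 gap0.091 ff60.1 [482.1 180.2  81.2] F [ 0.6  0.9 -0.1] T [0.01 0.02 0.05] j6 -0.79
over t40.2 gap0.089 ff60.1 [ 524.  -305.5  109.8] F [ 1.1 -0.4 -0.6] T [ 0.05 -0.04 -0.02] j6 -1.99
down True t41.7 gap0.091 ff63.1 [ 523.5 -306.4    5.5] F [-0.9  0.3  4.8] T [ 0.04  0.06 -0.01] j6 -1.99
rel t42.0 gap0.304 ff1.0 [ 523.1 -306.     5. ] F [0.6 0.6 1.5] T [ 0.03 -0.03  0.05] j6 -1.99
bay [[274.02222329 237.25843223]]
wash [[274.01741085 251.71538403]]
block [[273.97607499 215.55638164]]
end t43.0 gap0.303 ff0.0 [ 523.  -306.   128.7] F [ 0.8 -0.2  0.4] T [-0.07  0.01 -0.02] j6 -1.99
```

View pics/w1.png

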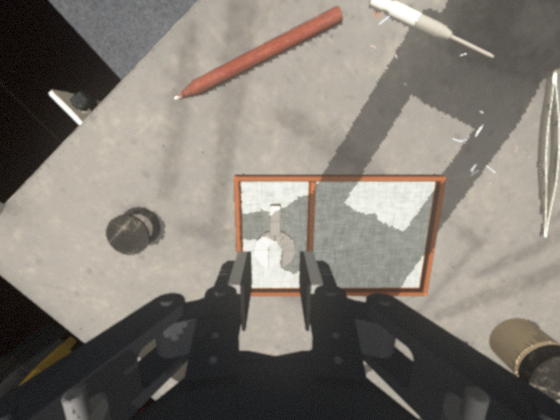

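The washer lies flat in the narrow bay, with its ring at (274,251) and tongue at (276,215), both as predicted. Now the wheel.

```bash
python3 - <<'E'
from h import *
robot.grip(.85,60)
robot.move_j(jpose([CX,CY,150],TA))
a=robot.movel([CX,CY,65],speed=90,threshold=10);st(f"at {a}")
if a: raise SystemExit
robot.grip(0.,60);s=st("grip")
if s["finger_gap"]<.5: raise SystemExit("missed")
x,y=s["eef_pos"][:2]
a=robot.movel([CX,CY,80],speed=40,threshold=15);st(f"lift1 {a}")
if a: raise SystemExit
a=robot.movel([CX,CY,150],speed=90,threshold=15);st(f"lift {a}")
E
```

```text
at False t46.3 gap0.848 ff0.0 [562.  136.3  65.5] F [-0.7  0.2  0.3] T [ 0.    0.02 -0.02] j6 -0.90
grip t46.6 gap0.575 ff61.7 [562.  136.3  66.2] F [-1.5 -0.6  5.5] T [-0.08  0.17 -0.03] j6 -0.90
lift1 False t47.1 gap0.580 ff62.7 [561.3 136.2  80.1] F [-0.2 -0.3 -4.3] T [0.02 0.01 0.04] j6 -0.90
lift False t48.1 gap0.576 ff62.7 [560.8 136.1 149.5] F [ 0.4  0.6 -4.1] T [-0.03  0.    0.02] j6 -0.90
```

```bash
python3 - <<'E'
from h import *
b=[568.2,-220.2];y=TA-.7
robot.move_j(jpose([*b,140],y));st("over")
robot.movel([*b,35],speed=110)
a=robot.movel([*b,12.8],speed=25,threshold=5);st(f"down {a}")
robot.grip(.8);st("rel")
robot.movel([*b,140],speed=150)
_,c=snap("w2");st("end")
for k,p in (("hub",[*b,27]),("bay",[*b,5])): print(k,proj(c,p))
E
```

```text
over t49.4 gap0.576 ff62.7 [ 568.3 -218.9  139.8] F [-0.2  0.2 -2.3] T [ 0.   -0.01 -0.02] j6 -0.81
down True t51.3 gap0.579 ff63.4 [ 567.8 -220.    13.3] F [-0.2 -0.1  5.7] T [ 0.04 -0.13  0.03] j6 -0.81
rel t51.7 gap0.796 ff0.0 [ 566.3 -219.3   11.8] F [-0.2  0.4  0. ] T [-0.03 -0.02 -0.  ] j6 -0.81
end t52.7 gap0.801 ff0.0 [ 567.3 -219.8  138.8] F [-0.2  0.  -0.6] T [-0.07 -0.03  0.06] j6 -0.81
hub [[277.38958027 212.33480527]]
bay [[277.3417867  206.07339303]]
```

View pics/w2.png

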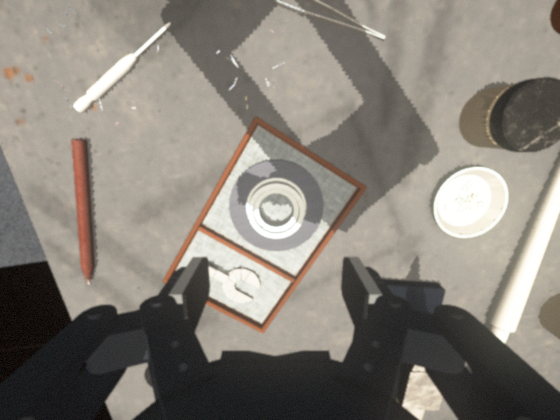

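The wheel lies flat, hub up, centred in the square bay at (276,207). The washer is flat in the narrow bay at (241,284), and nothing else appears disturbed.

```bash
python3 -c "
from cell import robot
print(robot.hand_in())"
```

```text
the job is handed in; nothing more can be done
None
```

I backed the nut off about 6.9 rad, laid the washer flat in the narrow bay, set the wheel hub up in the square bay, and handed the job in at about 53 s; the hand-in returned no verdict.

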